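# Stand the tally unit up and hold its recessed reset button down with the stylus

### The arm

A 6-joint arm with a two-finger parallel gripper is mounted at the origin on the work surface. World frame = base frame: x ahead of the robot, y to its left, z up, the work surface at z = 0. Lengths are in m, angles in rad, forces in N, time in s.
With the tool pointing down it reaches from about 0.3 to 0.775 m from the base axis. Payload 14.6 kg.
Tool frame: the origin (TCP) lies at the very end of the fingers, on their centre line; the grasp point (between the pads) lies 19 mm behind it; z points along the fingers, y is the line along which they close (so a half turn about z gives the same grasp; the last joint's range is limited). The gripper opens to 94 mm and grips with 3 to 60 N. Pads are 16 mm wide; open, the fingers measure 119 mm over their backs; the gripper's body (75 mm by 177 mm) begins 78 mm behind the grasp point.
Start: joints at [1.147, 0.3, 1.521, -0, 1.321, -0.067], TCP at [0.192, 0.515, 0.205] pointing down, gripper open.
Joint ranges: [-3.03, 3.03], [-0.79, 2.21], [0.23, 2.52], [-1.04, 4.18], [0, 3.07], [-2.55, 2.55]. Speed limits (rad/s): [2.22, 2.22, 2.57, 3.14, 3.14, 3.14].

### API

Orientations are given as [roll, pitch, yaw] about the fixed x, y, z axes, in that order (R = Rz(yaw) Ry(pitch) Rx(roll)).
In Python, from station import ctrl, camera, camera_info, finder gives the robot as it stands.
- The arm moves only by the tool carry_out, never from a script. Its argument "motion" is a list of rows, each a list of 2 entries, a list of its own where there are three numbers: the shift along the tool's x, y, z as a fraction of full scale, then the turn about the tool's z as a fraction of full scale. A call has 1 to 12 rows; each row is the pose to reach, as a shift and turn from the pose commanded when the call began, along the tool's axes at that moment, turning the shorter way round; what a row does not reach only later rows make up. Full scale, the value 1, is 200 mm for a shift and 360 degrees for a turn. A row lasts 1/10 s, in which the tool goes at most 50 mm and 8.59 degrees, less where a joint would pass 70% of its speed; a pose out of reach is approached as far as the arm can. A call with a number of a shift or a turn outside -1 to 1 is refused whole. A call with a gripper value outside its range is refused whole. "hand" is the closure, from -1 (fully open) to 1 (shut), set as the call begins (left out, the last holds). The fingers move at their own pace and stop on an object; "force" is the grip in N (left out, the last holds). Time passes only in rows, so rows that repeat a pose let the fingers close. It gives the time, the measured TCP pose, the force, the opening and the grip force at its end, in the units of the state.
- ctrl.get_obs(): the state, without advancing time (a new reading comes with each control period).
- camera(name): name is "side" or "top" or "wrist"; returns (picture, depth): 480x640x3 uint8, blue, green, red; 480x640 float32, m along the optical axis (not along the pixel's ray), 0 where there is no reading.
- camera_info(name): a dict with "camera_matrix" (3x3 intrinsics, pixels), "origin" and "attitude" of the camera in the world. Camera axes: x right, y down, z forward; pixel columns grow to the right and rows downward; lengths in m; the calibration is good to about 2 mm. A picture is of the moment at which its call begins: read the wrist's pose just before it. camera_info takes no time and is no camera call; for the wrist camera it gives the pose at the moment of the call.
- ctrl.hand_in(): hands the job in; it is judged then, once.
Trained networks look in the newest picture that a camera, given by its name, has taken for a name from the list of things; names that differ only in an ending like _2 or _b are one class to them, and where a whole thing is asked for, a point or a joint stands for the part that bears it (a point fixed in the world has none). Each returns a list of dicts, best first, with "conf" (0 to 1); they miss things now and then, are a little off and sometimes report something else, mostly with a low value. They report only what shows in the picture. A call takes as long as a camera call. They do not tell look-alikes from the thing itself.
- finder.boxes_of(camera, query): "location" ([column, row] in pixels, amid what is visible of it).
- finder.cut_out(camera, query): "mask" (480x640 bool, what is visible of it) and "location" ([column, row] in pixels, amid what is visible of it).
- finder.pinpoint(camera, query): "location" ([column, row] in pixels: a listed point, or the origin of a listed thing).
The state is a dict: "time_s": time; "qpos": joint angles; "joint_vel": joint speeds; "tau": joint torques, N m; "ee_pos": TCP position; "eef_rot": TCP orientation; "force": force on the tool from outside, world axes, zero at the start; "moment": the same for the moment, N m; "grip_width": finger opening in m; "grip_force": force on a finger pad.
Only numpy, scipy, OpenCV 4.12 (cv2) and the standard library are available. Lean on these libraries where they do the work, as an engineer would, in place of code of your own. Each camera call takes 0.05 s, during which the arm holds its last target. There are 200 camera calls.

### The job

The parts tally unit has been knocked over on the counter: stand it upright on its weighted foot and let go of it. Then take the stylus out of its post on the kitting tray's drawer slide, reach its tip down through the round hole in the top of the unit and push the recessed reset button all the way down. Finish while gripping the stylus and still holding the button down; leave the other loose things where they are.

Things in the scene. Friction and masses are not known exactly. Their poses are not given: they have to be found in the camera images.
- tally: Tally unit: beige box with dark heavy foot, 60 deep (x) x 48 wide (y) x 105 tall (z, foot to top), 0.45 kg; front (-x) has a dark display. Origin: centre of the foot's underside. Starts toppled on its +x face: display up, z level and pointing roughly away from the robot, 60 high, origin 30 above the counter. Bottom-heavy: let go within 30 deg of upright, it settles upright.
- aperture (a point): Centre of the mouth of the round hole in the middle of the tally unit's top (unit's z = 105), same axes as the unit. The hole is a straight bore 18 in diameter; the button's flat round top, 15.6 in diameter, lies 25 below the mouth when released, 33 when fully down.
- reset_button (a joint): Travel of the reset button along the hole, down into the unit (m): 0 released, 0.008 fully down on its stop. Spring-return: about 3 N to start moving it, about 6 N fully down.
- tray: Fixed kitting tray with drawn-out drawer slide. Origin: on the counter right under the stylus post; z up. Grey post 40 x 40, top 80 above the counter, with an upright round hole 11 in diameter, 64 deep. It stands on the end of the slide (44 wide, 14 high), which runs along +x to the tray, an open aluminium box 150 x 140 x 40 high, centred 205 from the origin.
- stylus: Stylus, 130 long, 70 g: steel shank 8 in diameter for 60 from the tip, then a round aluminium handle 16 in diameter, 70 long. Origin: centre of the tip's end face; z runs from tip to handle. Starts upright in the post, the handle's shoulder on the post's top, tip 20 above the counter, handle free from 80 to 150 above the counter.
- turnbuckle_a: A zinc-plated turnbuckle body, an open frame 90 long (local x), 20 wide, 16 high, lying flat; origin under its middle. A bystander. It lies in the kitting tray.
- turnbuckle_b: A zinc-plated turnbuckle body, an open frame 90 long (local x), 20 wide, 16 high, lying flat; origin under its middle. A bystander. It lies on the counter near the robot.
- castle_nut: A steel castellated hex nut, 32 across, 28 tall, standing on the counter between the tally unit and the post; origin under its middle. A bystander.
- rivet_fan: A pale aluminium rivet spacing fan (lattice), 200 long (local x), 44 wide, 6 thick, lying flat on the left of the counter; origin under its middle. A bystander.
- spanner: A steel spanner 170 long lying along its local x on the left near the robot. A bystander.
Not all that is in view belongs to the job. What is shaped like the tally but red is not meant.

How it is judged:
On the way, in this order (a step that is already met when the one before it is completed fails the run):
1. the tally unit stands upright on the counter, let go and at rest (angle between tally's own z axis and vertical below 0.1 rad and height (world z) of tally between -0.006 and 0.006 m and linear speed of tally below 0.02 m/s and contact force between the fingers and tally below 0.1 N), for 0.3 s.
2. the stylus is drawn out of its post (z of stylus in the frame of tray above 0.085 m), for 0.1 s.
At the end, for the whole second after the job is handed in: The unit stands upright on the counter (within 0.1 rad, foot within 6 mm); the stylus, gripped with over 2 N, has its tip down the hole at least 26 mm deep and within 9 mm of its axis, pushes on the unit with over 2 N, and holds the button at least 6 of its 8 mm down (angle between tally's own z axis and vertical below 0.1 rad and height (world z) of tally between -0.006 and 0.006 m and value of joint reset_button above 0.006 m and z of stylus in the frame of tally between 0.06 and 0.079 m and horizontal distance between stylus and aperture below 0.009 m and contact force between stylus and tally above 2 N and contact force between the fingers and stylus above 2 N); the arm keeps its last pose, push and grip.
It fails at once if the turnbuckle a is moved by more than 30 mm (distance of turnbuckle_a from where it was at the start of the episode above 0.03 m).
It fails at once if the turnbuckle b is moved by more than 30 mm (distance of turnbuckle_b from where it was at the start of the episode above 0.03 m).
It fails at once if the castle nut is moved by more than 30 mm (distance of castle_nut from where it was at the start of the episode above 0.03 m).
It fails at once if the rivet fan is moved by more than 30 mm (distance of rivet_fan from where it was at the start of the episode above 0.03 m).
It fails at once if the spanner is moved by more than 30 mm (distance of spanner from where it was at the start of the episode above 0.03 m).
It also fails if it takes over 67 s, if anything falls off the work surface, if the arm or the gripper's body presses on something with over 40 N, if the wrist force passes 120 N, or if a joint passes its speed limit or range.

## Working session

There is one attempt and no reset: what is moved stays moved. The work goes in short steps, Python scripts to look and compute and a tool call to move; the robot and the scene stay as the last step left them, time stands still between calls to the robot, and variables do not carry over. Pictures are saved under pics/ and viewed, at most 10 in all, crops included, and the job is handed in when it is done.

Besides the shell and the picture viewer there is one more tool, called after ">>>" by a JSON object that holds its "fn" and its "kwargs". carry_out: Moves the arm, as the interface text tells. Its arguments: {"type":"object","properties":{"motion":{"type":"array","items":{"type":"array"}},"hand":{"type":"number"},"force":{"type":"number"}},"required":["motion"]}

```bash
mkdir -p pics; ls; cat > h.py <<'E'
import numpy as np,cv2
from scipy.spatial.transform import Rotation as R
from station import ctrl,camera,camera_info,finder
def att(a):
    a=np.array(a,float)
    return a if a.shape==(3,3) else R.from_euler('xyz',a).as_matrix() if a.size==3 else None
def cam(name):
    i=camera_info(name); return np.array(i['camera_matrix']),np.array(i['origin']),att(i['attitude'])
def cloud(name,depth):
    K,o,A=cam(name); v,u=np.mgrid[:480,:640]
    p=np.stack([(u-K[0,2])/K[0,0]*depth,(v-K[1,2])/K[1,1]*depth,depth],-1)
    return p@A.T+o
E
python3 - <<'E'
from h import *
for n in('top','side'):
    i=camera_info(n);print(n,i['origin'],np.array(i['attitude']).tolist())
    p,d=camera(n);cv2.imwrite(f'pics/{n}0.png',p);W=cloud(n,d);np.savez(f'{n}0',p=p,d=d,W=W)
    for q in('tally','stylus','castle_nut','tray','turnbuckle_b','rivet_fan','spanner'):
        for r in finder.cut_out(n,q)[:3]:
            m=r['mask']&(d>0);print(q,round(r['conf'],2),np.round(r['location']),np.round(np.median(W[m],0),3),np.round(np.percentile(W[m],[2,98],axis=0),3).tolist())
print(ctrl.get_obs())
E
```

```text
pics
top [0.35770663 0.12459446 1.13464775] [-2.9443880585161297, -0.017413581251933374, -1.5464659948215604]
tally 0.84 [472. 271.] [ 0.511 -0.178  0.06 ] [[0.461, -0.209, 0.012], [0.564, -0.155, 0.065]]
tally 0.68 [472. 353.] [ 0.352 -0.178  0.06 ] [[0.305, -0.229, 0.002], [0.398, -0.133, 0.065]]
tally 0.57 [170. 251.] [0.544 0.425 0.005] [[0.458, 0.389, -0.001], [0.64, 0.46, 0.01]]
stylus 0.66 [274. 267.] [0.496 0.2   0.147] [[0.49, 0.193, 0.086], [0.505, 0.208, 0.154]]
stylus 0.4 [472. 271.] [ 0.51  -0.178  0.06 ] [[0.461, -0.208, 0.01], [0.563, -0.155, 0.065]]
castle_nut 0.66 [380. 268.] [ 0.522 -0.009  0.021] [[0.509, -0.024, -0.001], [0.536, 0.004, 0.032]]
tray 0.64 [469. 273.] [ 0.511 -0.178  0.06 ] [[0.46, -0.211, 0.004], [0.565, -0.155, 0.065]]
tray 0.62 [285. 193.] [0.677 0.19  0.007] [[0.478, 0.115, 0.0], [0.777, 0.252, 0.081]]
turnbuckle_b 0.79 [290. 178.] [0.71  0.179 0.016] [[0.688, 0.137, 0.003], [0.728, 0.217, 0.023]]
turnbuckle_b 0.79 [361. 345.] [0.368 0.026 0.012] [[0.331, 0.009, -0.003], [0.416, 0.043, 0.019]]
turnbuckle_b 0.6 [273. 269.] [0.496 0.2   0.149] [[0.
[... 951 characters left out ...]
8, -0.003], [0.411, 0.499, 0.007]]
{'time_s': 0.8, 'qpos': array([ 1.14739140e+00,  2.99876712e-01,  1.52100700e+00, -2.24255150e-05,
        1.32073472e+00, -6.66171410e-02]), 'joint_vel': array([-0.00071044, -0.00150247, -0.00087142,  0.0003092 ,  0.00048908,
        0.00222595]), 'tau': array([-7.86085711e-04, -5.31641364e+01, -3.52904069e+01,  7.08325789e-02,
        2.13678513e-02,  3.10962366e-05]), 'ee_pos': array([0.19210436, 0.51533637, 0.2054554 ]), 'eef_rot': array([-3.14156549e+00,  1.99636108e-05,  2.78481042e+00]), 'force': array([-1.15421212, -0.83326953, -0.12414985]), 'moment': array([0.05963511, 0.00783927, 0.04180091]), 'grip_force': 0.0, 'grip_width': 0.09378754551897481}
```

```bash
python3 - <<'E'
import cv2,numpy as np
a=cv2.imread('pics/top0.png');b=cv2.imread('pics/side0.png')
c=cv2.resize(a[220:410,400:560],None,fx=3,fy=3,interpolation=2);d=cv2.resize(b[310:430,200:440],None,fx=1.667,fy=1.667)
o=np.zeros((600,800,3),np.uint8);o[:570,:400]=c[:570,:400];o[:200,400:]=d[:200,:400];o[220:520,400:]=cv2.resize(a,(400,300))
cv2.imwrite('pics/c1.png',o)
E
```

```text
(no output)
```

View pics/c1.png

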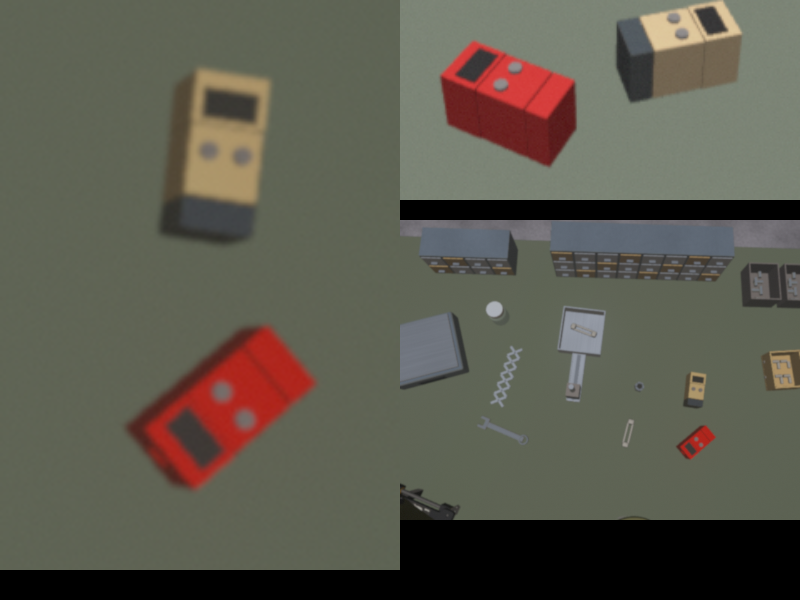

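The beige unit at top (472,271) and side (366,342) is the tally. The red one at top (472,353) and side (268,372) is the look-alike. The crop confirms beige, with the dark foot nearest the robot and the display up.

```bash
cat >> h.py <<'E'
def togo(*targets):
    """targets (x,y,z,yaw): print shift/turn fractions from the present pose"""
    o=ctrl.get_obs();M=R.from_euler('xyz',o['eef_rot']).as_matrix();y0=o['eef_rot'][2]
    print('at',np.round(o['ee_pos'],4),'rot',np.round(o['eef_rot'],3),'t',o['time_s'])
    for t in targets:
        dy=(t[3]-y0+np.pi)%(2*np.pi)-np.pi
        print(t,np.round(M.T@(np.array(t[:3])-o['ee_pos'])/.2,4),'turn',np.round(-dy/2/np.pi,4))
E
python3 - <<'E'
from h import *
for n,box in(('top',None),('side',None)):
    W=np.load(f'{n}0.npz')['W'];p=np.load(f'{n}0.npz')['p']
    P=W.reshape(-1,3);c=p.reshape(-1,3).astype(int)
    m=(P[:,0]>.44)&(P[:,0]<.6)&(P[:,1]>-.24)&(P[:,1]<-.12)&(abs(P[:,2]-.06)<.006)
    q=P[m];(cx,cy),(w,h),a=cv2.minAreaRect((q[:,:2]*1000).astype(np.float32));print(n,m.sum(),cx,cy,w,h,a,q[:,2].mean())
    print(cv2.boxPoints(((cx,cy),(w,h),a)).round())
togo((.45,.315,.205,3.1),)
E
```

```text
top 1332 513.5186767578125 -184.27662658691406 49.90223693847656 106.3705825805664 82.33145141601562 0.06030860928606544
[[ 457. -202.]
 [ 563. -216.]
 [ 570. -167.]
 [ 464. -152.]]
side 1616 513.161376953125 -186.46820068359375 51.92543029785156 106.3945541381836 82.10641479492188 0.05862131201909559
[[ 457. -205.]
 [ 562. -219.]
 [ 569. -168.]
 [ 464. -153.]]
at [0.1921 0.5153 0.2055] rot [-3.142  0.     2.785] t 0.8
(0.45, 0.315, 0.205, 3.1) [-1.5581 -0.4882  0.0023] turn -0.0502
```

>>> {"fn": "carry_out", "kwargs": {"motion": [[[-0.96,-0.9,0],0],[[-0.96,-0.9,0],0],[[-0.96,-0.9,0],0],[[-0.96,-0.9,0],0],[[-0.96,-0.9,0],0],[[-0.96,-0.9,0],0],[[-0.96,-0.9,0],0]], "hand": -1}}

```text
time_s: 1.5
ee_pos: [0.3099, 0.2783, 0.2058]
eef_rot: [3.141, 0.0, 2.782]
force: [-0.9, 0.6, 0.5]
grip_width: 0.0937
grip_force: 0.0
```

>>> {"fn": "carry_out", "kwargs": {"motion": [[[-0.96,-0.9,0],0],[[-0.96,-0.9,0],0],[[-0.96,-0.9,0],0],[[-0.96,-0.9,0],0],[[-0.96,-0.9,0],0],[[-0.96,-0.9,0],0],[[-0.96,-0.9,0],0]]}}

```text
time_s: 2.2
ee_pos: [0.4267, 0.0436, 0.2052]
eef_rot: [-3.141, -0.001, 2.783]
force: [-0.6, 0.3, -0.2]
grip_width: 0.0942
grip_force: 0.0
```

>>> {"fn": "carry_out", "kwargs": {"motion": [[[-0.96,-0.9,0],-0.0351],[[-0.96,-0.9,0],-0.0351],[[-0.96,-0.9,0],-0.0351],[[-0.96,-0.9,0],-0.0351],[[-0.96,-0.9,0],-0.0351],[[-0.96,-0.9,0],-0.0351],[[-0.96,-0.9,0],-0.0351],[[-0.96,-0.9,0],-0.0351]]}}

```text
time_s: 3.0
ee_pos: [0.5435, -0.1896, 0.2051]
eef_rot: [3.141, -0.001, 3.007]
force: [-0.4, 1.0, -0.3]
grip_width: 0.0944
grip_force: 0.0
```

```bash
python3 - <<'E'
from h import *
togo((.5455,-.1897,.1,3.0056),(.5455,-.1897,.011,3.0056))
E
```

```text
at [ 0.5435 -0.1896  0.2051] rot [ 3.141e+00 -1.000e-03  3.007e+00] t 3.0
(0.5455, -0.1897, 0.1, 3.0056) [-0.0106  0.0007  0.5256] turn 0.0002
(0.5455, -0.1897, 0.011, 3.0056) [-1.090e-02  4.000e-04  9.706e-01] turn 0.0002
```

>>> {"fn": "carry_out", "kwargs": {"motion": [[[-0.01,0,0.25],0],[[-0.01,0,0.5],0],[[-0.01,0,0.7],0],[[-0.01,0,0.85],0],[[-0.01,0,0.92],0],[[-0.01,0,0.965],0],[[-0.01,0,0.965],0],[[-0.01,0,0.965],0]]}}

```text
time_s: 3.8
ee_pos: [0.546, -0.192, 0.0139]
eef_rot: [-3.141, 0.002, 3.006]
force: [-0.0, -0.5, 0.3]
grip_width: 0.0943
grip_force: 0.0
```

>>> {"fn": "carry_out", "kwargs": {"motion": [[[0,0,0],0],[[0,0,0],0],[[0,0,0],0],[[0,0,0],0],[[0,0,0],0],[[0,0,0],0],[[0,0,0],0],[[0,0,0],0],[[0,0,0],0],[[0,0,0],0]], "hand": 1, "force": 10}}

```text
time_s: 4.8
ee_pos: [0.5452, -0.1921, 0.0125]
eef_rot: [3.142, 0.0, 3.005]
force: [-0.8, 0.6, 0.4]
grip_width: 0.0482
grip_force: 10.0
```

>>> {"fn": "carry_out", "kwargs": {"motion": [[[0.0245,0,-0.054],0],[[0.0555,0,-0.105],0],[[0.0925,0,-0.15],0],[[0.136,0,-0.19],0],[[0.184,0,-0.227],0],[[0.236,0,-0.255],0],[[0.29,0,-0.276],0],[[0.35,0,-0.29],0],[[0.408,0,-0.296],0],[[0.467,0,-0.296],0],[[0.467,0,-0.296],0],[[0.467,0,-0.296],0]]}}

```text
time_s: 6.0
ee_pos: [0.4526, -0.1795, 0.0718]
eef_rot: [-3.142, 0.0, 3.005]
force: [0.3, -0.1, -3.5]
grip_width: 0.048
grip_force: 10.0
```

```bash
python3 - <<'E'
from h import *
p,d=camera('side');o=cv2.resize(p[200:440,220:540],(640,480))
cv2.imwrite('pics/s1.png',o)
togo((.5,-.18,.2,3.0056))
E
```

```text
at [ 0.4528 -0.1795  0.0717] rot [-3.142  0.     3.005] t 6.05
(0.5, -0.18, 0.2, 3.0056) [-0.2343  0.0295 -0.6413] turn -0.0001
```

View pics/s1.png

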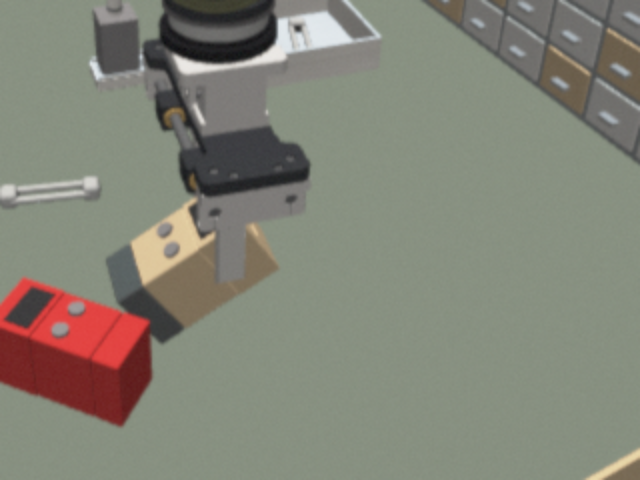

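The foot slid instead of pivoting, so the unit is only about 35° up and held stiffly. I'll move it clear of the red look-alike, then ease the grip so the heavy foot swings down.

>>> {"fn": "carry_out", "kwargs": {"motion": [[[0,0,-0.1],0],[[-0.1,0,-0.15],0],[[-0.2,0,-0.15],0],[[-0.3,0,-0.15],0],[[-0.4,0,-0.15],0],[[-0.4,0,-0.15],0],[[-0.4,0,-0.15],0]]}}

```text
time_s: 6.75
ee_pos: [0.5317, -0.1901, 0.101]
eef_rot: [3.141, -0.001, 3.006]
force: [-0.5, 0.4, -2.8]
grip_width: 0.0476
grip_force: 10.0
```

>>> {"fn": "carry_out", "kwargs": {"motion": [[[0,0,0],0],[[0,0,0],0],[[0,0,0],0],[[0,0,0],0]], "force": 6}}

```text
time_s: 7.15
ee_pos: [0.5318, -0.1903, 0.1018]
eef_rot: [-3.142, 0.0, 3.005]
force: [-0.2, 0.0, -3.7]
grip_width: 0.0479
grip_force: 6.0
```

```bash
cat >> h.py <<'E'
def tilt():
    """tally side face seen by the side camera: principal direction and extents"""
    p,d=camera('side');W=cloud('side',d);hsv=cv2.cvtColor(p,cv2.COLOR_BGR2HSV)
    g=ctrl.get_obs()['ee_pos']
    m=(d>0)&(np.linalg.norm(W-g,axis=2)<.13)&(hsv[...,0]>8)&(hsv[...,0]<28)&(hsv[...,1]>60)
    q=W[m];print('tally beige',m.sum(),np.round(np.percentile(q,[1,99],axis=0),3).tolist())
    f=(W[...,1]<g[1]-.015)&m; q=W[f][:,[0,2]]*1000
    print(cv2.minAreaRect(q.astype(np.float32)))
    return p
E
python3 - <<'E'
from h import *
p=tilt();cv2.imwrite('pics/s2.png',cv2.resize(p[200:440,220:540],(640,480)))
E
```

```text
tally beige 2188 [[0.485, -0.234, 0.06], [0.577, -0.162, 0.218]]
((506.4954528808594, 132.73048400878906), (94.81449890136719, 150.568359375), 36.247013092041016)
```

View pics/s2.png

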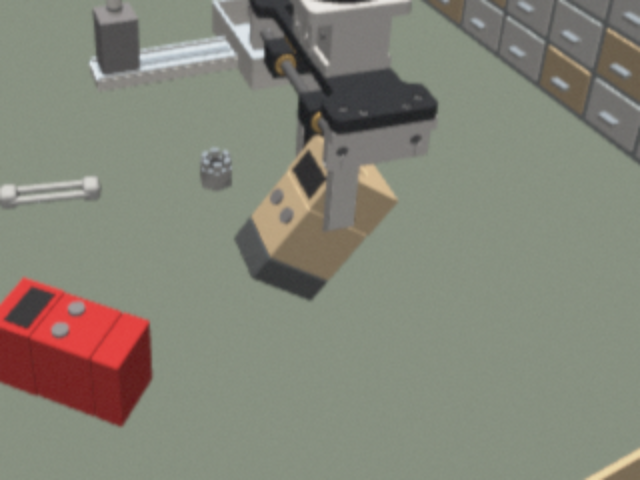

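>>> {"fn": "carry_out", "kwargs": {"motion": [[[0,0,0],0],[[0,0,0],0],[[0,0,0],0],[[0,0,0],0]], "force": 4.5}}

```text
time_s: 7.6
ee_pos: [0.5319, -0.1903, 0.1016]
eef_rot: [3.142, -0.0, 3.005]
force: [-0.8, -0.1, -4.3]
grip_width: 0.048
grip_force: 4.5
```

```bash
python3 - <<'E'
from h import *
p=tilt();cv2.imwrite('pics/s3.png',cv2.resize(p[200:440,220:540],(640,480)))
E
```

```text
tally beige 2172 [[0.49, -0.234, 0.058], [0.578, -0.162, 0.218]]
((534.985107421875, 133.7460479736328), (165.9442596435547, 90.82095336914062), 87.1558837890625)
```

View pics/s3.png

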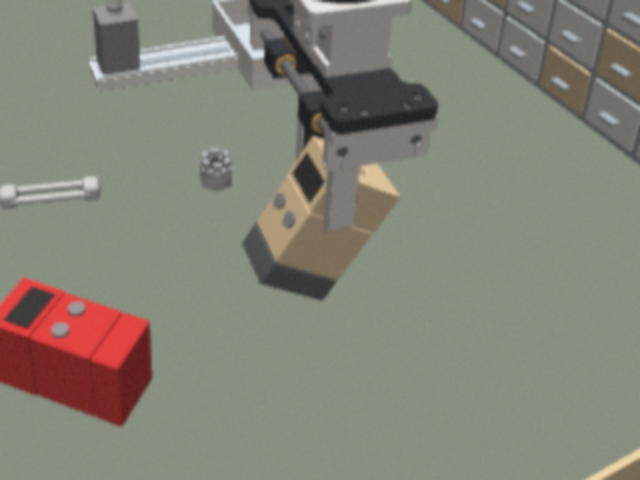

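>>> {"fn": "carry_out", "kwargs": {"motion": [[[0,0,0.09],0],[[0,0,0.15],0],[[0,0,0.168],0],[[0,0,0.168],0],[[0.03,0,0.16],0],[[0.06,0,0.152],0],[[0.09,0,0.147],0],[[0.12,0,0.144],0],[[0.155,0,0.142],0],[[0.19,0,0.143],0],[[0.22,0,0.145],0],[[0.22,0,0.145],0]]}}

```text
time_s: 8.85
ee_pos: [0.4876, -0.1842, 0.0726]
eef_rot: [3.141, -0.0, 3.005]
force: [0.3, -0.0, -3.6]
grip_width: 0.0479
grip_force: 4.5
```

```bash
python3 - <<'E'
from h import *
p=tilt();cv2.imwrite('pics/s4.png',cv2.resize(p[200:440,220:540],(640,480)))
E
```

```text
tally beige 1884 [[0.446, -0.228, 0.033], [0.532, -0.156, 0.189]]
((472.4616394042969, 90.68486022949219), (167.9482421875, 113.6264877319336), 67.70221710205078)
```

View pics/s4.png

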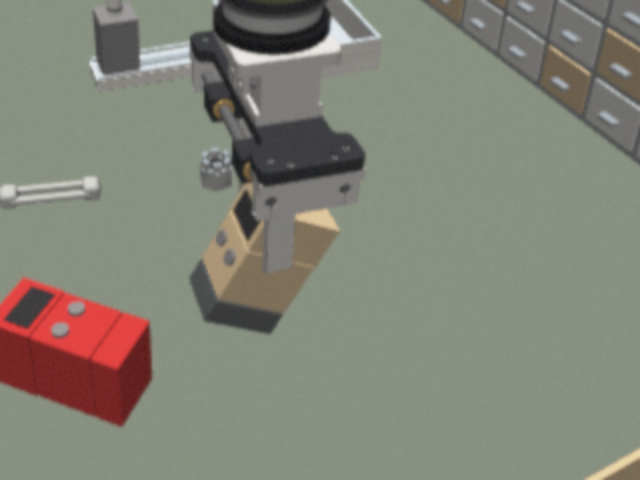

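>>> {"fn": "carry_out", "kwargs": {"motion": [[[0,0,0.02],0],[[0.02,0,0.03],0],[[0.05,0,0.03],0],[[0.08,0,0.03],0],[[0.11,0,0.032],0],[[0.14,0,0.035],0],[[0.17,0,0.04],0],[[0.17,0,0.04],0],[[0.17,0,0.04],0]], "force": 3.5}}

```text
time_s: 9.8
ee_pos: [0.4545, -0.1797, 0.0648]
eef_rot: [3.142, -0.0, 3.005]
force: [-0.4, 0.2, 0.5]
grip_width: 0.0479
grip_force: 3.5
```

```bash
python3 - <<'E'
from h import *
p=tilt();cv2.imwrite('pics/s5.png',cv2.resize(p[200:440,220:540],(640,480)))
E
```

```text
tally beige 1534 [[0.418, -0.225, 0.027], [0.497, -0.151, 0.181]]
((446.0702819824219, 78.87480926513672), (184.34698486328125, 102.3106460571289), 76.59687042236328)
```

View pics/s5.png

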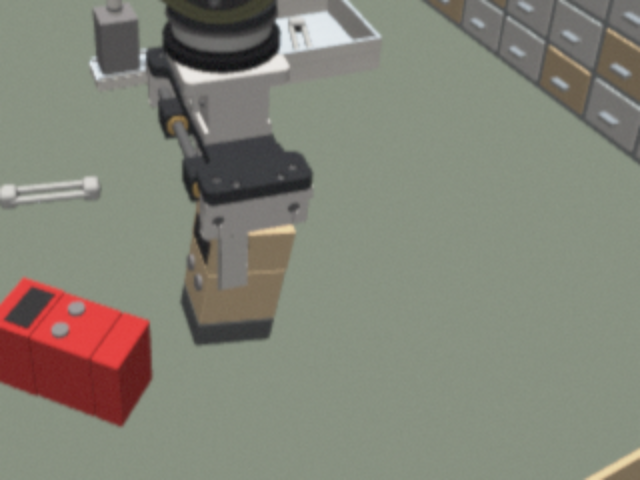

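Leaning only about 10° and resting on its foot. It will settle upright, so I let go.

>>> {"fn": "carry_out", "kwargs": {"motion": [[[0,0,0],0],[[0,0,0],0],[[0,0,0],0],[[0,0,0],0],[[0,0,0],0],[[0,0,0],0],[[0,0,0],0],[[0,0,0],0]], "hand": -1}}

```text
time_s: 10.65
ee_pos: [0.4546, -0.1797, 0.0646]
eef_rot: [-3.142, 0.0, 3.005]
force: [-0.5, 0.1, -0.3]
grip_width: 0.0943
grip_force: 0.0
```

>>> {"fn": "carry_out", "kwargs": {"motion": [[[0,0,-0.2],0],[[0,0,-0.45],0],[[0,0,-0.7],0],[[0,0,-0.9],0],[[0,0,-0.95],0],[[0,0,-0.95],0],[[0,0,-0.95],0]]}}

```text
time_s: 11.35
ee_pos: [0.4542, -0.1795, 0.2531]
eef_rot: [3.141, -0.002, 3.005]
force: [0.0, 1.1, 0.6]
grip_width: 0.0941
grip_force: 0.0
```

```bash
python3 - <<'E'
from h import *
for n in('side','top'):
    p,d=camera(n);W=cloud(n,d);cv2.imwrite(f'pics/{n}6.png',p)
    m=(W[...,0]>.38)&(W[...,0]<.55)&(W[...,1]>-.24)&(W[...,1]<-.12)&(abs(W[...,2]-.105)<.006)&(d>0)
    q=W[m]; 
    if len(q)>20: print(n,len(q),cv2.minAreaRect((q[:,:2]*1000).astype(np.float32)),q[:,2].mean(),np.linalg.lstsq(np.c_[q[:,:2]-q[:,:2].mean(0),np.ones(len(q))],q[:,2],rcond=None)[0])
    for r in finder.pinpoint(n,'aperture')[:2]:
        u,v=r['location'];K,o,A=cam(n);ray=A@np.array([(u-K[0,2])/K[0,0],(v-K[1,2])/K[1,1],1]);print('ap',r['conf'],u,v,o+ray*(.105-o[2])/ray[2])
p,d=camera('wrist');W=cloud('wrist',d)
for r in finder.pinpoint('wrist','aperture')[:2]:
    u,v=r['location'];K,o,A=cam('wrist');ray=A@np.array([(u-K[0,2])/K[0,0],(v-K[1,2])/K[1,1],1]);print('wrist ap',r['conf'],u,v,o+ray*(.105-o[2])/ray[2])
a=cv2.imread('pics/side6.png')[200:440,220:540]
cv2.imwrite('pics/c6.png',np.hstack([cv2.resize(a,(400,300)),cv2.resize(p,(400,300))]))
togo((.496,.2,.26,3.0056))
E
```

```text
side 975 ((457.5685119628906, -180.40533447265625), (51.74015426635742, 60.95225524902344), 81.57064056396484) 0.10332477647257998 [0.00415657 0.01491604 0.10332478]
ap 0.96 333.4 309.3 [ 0.46015052 -0.18075812  0.105     ]
ap 0.83 221.4 365.9 [ 0.28746002 -0.22526569  0.105     ]
top 462 ((457.862060546875, -179.0811767578125), (50.02883529663086, 60.73114013671875), 82.2060546875) 0.10487099400377368 [-0.00573864 -0.00773655  0.10487099]
ap 0.89 454.8 381.5 [ 0.30523518 -0.12978664  0.105     ]
ap 0.62 480.5 296.8 [ 0.45884224 -0.18097853  0.105     ]
wrist ap 0.79 323.1 225.8 [ 0.45576792 -0.18219181  0.105     ]
wrist ap 0.55 332.0 69.0 [ 0.31319279 -0.15443169  0.105     ]
at [ 0.4545 -0.1796  0.2539] rot [ 3.141e+00 -1.000e-03  3.005e+00] t 11.65
(0.496, 0.2, 0.26, 3.0056) [ 0.0523  1.9087 -0.0296] turn -0.0
```

View pics/c6.png

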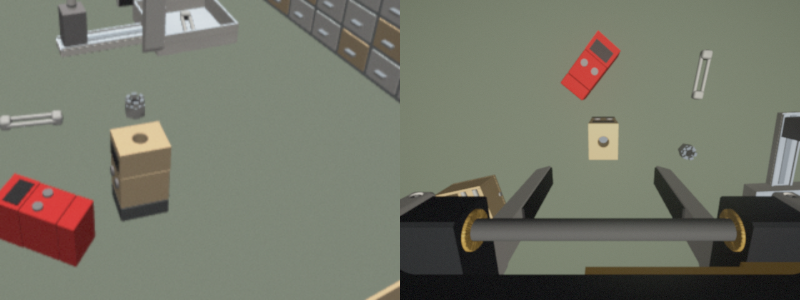

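The tally stands upright on its foot, with the hole visible at about (0.458, -0.180). Next is the stylus.

>>> {"fn": "carry_out", "kwargs": {"motion": [[[0.025,0.96,0],0],[[0.025,0.96,0],0],[[0.025,0.96,0],0],[[0.025,0.96,0],0],[[0.025,0.96,0],0]]}}

```text
time_s: 12.15
ee_pos: [0.4758, 0.015, 0.2544]
eef_rot: [3.141, -0.0, 3.01]
force: [0.7, -1.3, 0.7]
grip_width: 0.0943
grip_force: 0.0
```

>>> {"fn": "carry_out", "kwargs": {"motion": [[[0.025,0.95,0],0],[[0.025,0.95,0],0],[[0.025,0.95,0],0],[[0.025,0.95,0],0],[[0.025,0.95,0],0],[[0.025,0.95,0],0]]}}

```text
time_s: 12.75
ee_pos: [0.4966, 0.1999, 0.254]
eef_rot: [-3.141, -0.001, 3.006]
force: [0.1, -0.6, 0.2]
grip_width: 0.0939
grip_force: 0.0
```

```bash
python3 - <<'E'
from h import *
p,d=camera('wrist');W=cloud('wrist',d);q=W[(W[...,2]>.145)&(W[...,2]<.156)&(abs(W[...,0]-.497)<.02)&(abs(W[...,1]-.2)<.02)&(d>0)]
print(len(q),q.min(0),q.max(0),cv2.minEnclosingCircle((q[:,:2]*1000).astype(np.float32)))
W=np.load('top0.npz')['W'];q=W[(abs(W[...,2]-.15)<.005)&(abs(W[...,0]-.497)<.02)&(abs(W[...,1]-.2)<.02)]
print(len(q),cv2.minEnclosingCircle((q[:,:2]*1000).astype(np.float32)))
togo((.497,.2,.1,3.0056))
E
```

```text
243 [0.48944036 0.19222003 0.14543966] [0.50455056 0.2074895  0.15115086] ((497.07177734375, 199.6708221435547), 7.821376323699951)
60 ((498.10546875, 201.02256774902344), 7.532009124755859)
at [0.4967 0.1992 0.2543] rot [-3.141e+00 -1.000e-03  3.005e+00] t 12.8
(0.497, 0.2, 0.1, 3.0056) [-0.0014  0.0045  0.7714] turn -0.0001
```

>>> {"fn": "carry_out", "kwargs": {"motion": [[[-0.003,0.002,0.25],0],[[-0.003,0.002,0.5],0],[[-0.003,0.002,0.7],0],[[-0.003,0.002,0.77],0],[[-0.003,0.002,0.77],0],[[-0.003,0.002,0.77],0]]}}

```text
time_s: 13.4
ee_pos: [0.4984, 0.2002, 0.1026]
eef_rot: [3.141, 0.002, 3.005]
force: [-0.1, 0.3, 0.4]
grip_width: 0.0939
grip_force: 0.0
```

>>> {"fn": "carry_out", "kwargs": {"motion": [[[0,0,0],0],[[0,0,0],0],[[0,0,0],0],[[0,0,0],0],[[0,0,0],0],[[0,0,0],0],[[0,0,0],0],[[0,0,0],0],[[0,0,0],0],[[0,0,0],0],[[0,0,0],0],[[0,0,0],0]], "hand": 1, "force": 45}}

```text
time_s: 14.6
ee_pos: [0.4973, 0.2004, 0.1006]
eef_rot: [-3.142, -0.0, 3.005]
force: [-0.4, 0.1, 0.2]
grip_width: 0.0156
grip_force: 45.0
```

>>> {"fn": "carry_out", "kwargs": {"motion": [[[0,0,-0.1],0],[[0,0,-0.2],0],[[0,0,-0.35],0],[[0,0,-0.5],0],[[0,0,-0.65],0],[[0,0,-0.8],0],[[0,0,-0.8],0],[[0,0,-0.8],0],[[0,0,-0.8],0]]}}

```text
time_s: 15.5
ee_pos: [0.4968, 0.2003, 0.2592]
eef_rot: [-3.141, -0.002, 3.005]
force: [-0.2, 0.0, -0.3]
grip_width: 0.0153
grip_force: 45.0
```

```bash
cat >> h.py <<'E'
def sty():
    """stylus axis from the side camera: silhouette of handle+shank -> centre line"""
    p,d=camera('side');W=cloud('side',d);g=ctrl.get_obs()['ee_pos']
    m=(d>0)&(np.hypot(W[...,0]-g[0],W[...,1]-g[1])<.03)&(W[...,2]<g[2]-.005)&(W[...,2]>g[2]-.14)
    q=W[m]
    for a in np.arange(g[2]-.13,g[2],.012):
        s=q[abs(q[:,2]-a)<.006]
        if len(s)>2: print(np.round([a-g[2],*(np.median(s,0)[:2]-g[:2]),np.ptp(s[:,0])],4),len(s))
    print('zmin-tcp',q[:,2].min()-g[2]); return p
E
python3 - <<'E'
from h import *
p=sty();a,b=[finder.pinpoint('side',q)[:1] for q in('stylus','tray')];print(a)
cv2.imwrite('pics/s7.png',cv2.resize(p[60:300,180:500],(640,480)))
togo((.458,-.18,.26,3.0056))
E
```

```text
[-0.082  -0.     -0.0043  0.0066] 11
[-0.07   -0.0003 -0.0044  0.0081] 21
[-0.058  -0.0005 -0.0039  0.0066] 24
[-0.046   0.0006 -0.0041  0.0075] 25
[-0.034  -0.0009 -0.004   0.0061] 24
[-0.022  -0.0009 -0.0062  0.0142] 30
[-0.01   -0.0014 -0.0071  0.0151] 50
zmin-tcp -0.08116488210448702
[{'location': [274.6, 159.7], 'conf': 0.52}]
at [0.497  0.2004 0.2596] rot [-3.141e+00 -2.000e-03  3.005e+00] t 15.65
(0.458, -0.18, 0.26, 3.0056) [-6.5000e-02 -1.9107e+00 -6.0000e-04] turn -0.0
```

View pics/s7.png

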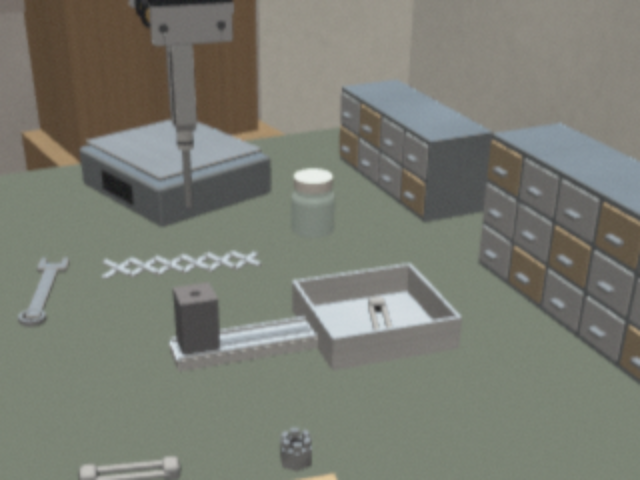

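Stylus is out of the post and hangs plumb, with its tip 81 mm below the TCP. Now to the tally.

>>> {"fn": "carry_out", "kwargs": {"motion": [[[-0.0325,-0.955,0],0],[[-0.0325,-0.955,0],0],[[-0.0325,-0.955,0],0],[[-0.0325,-0.955,0],0],[[-0.0325,-0.955,0],0]]}}

```text
time_s: 16.15
ee_pos: [0.4772, 0.0067, 0.2603]
eef_rot: [-3.141, -0.0, 3.001]
force: [0.3, 0.7, -0.1]
grip_width: 0.0153
grip_force: 45.0
```

>>> {"fn": "carry_out", "kwargs": {"motion": [[[-0.0325,-0.955,0],0],[[-0.0325,-0.955,0],0],[[-0.0325,-0.955,0],0],[[-0.0325,-0.955,0],0],[[-0.0325,-0.955,0],0],[[-0.0325,-0.955,0.1],0],[[-0.0325,-0.955,0.2],0],[[-0.0325,-0.955,0.3],0],[[-0.0325,-0.955,0.3],0],[[-0.0325,-0.955,0.3],0]]}}

```text
time_s: 17.15
ee_pos: [0.4586, -0.179, 0.201]
eef_rot: [3.141, -0.0, 3.006]
force: [-0.3, 0.4, -1.0]
grip_width: 0.0154
grip_force: 45.0
```

```bash
python3 - <<'E'
from h import *
p=sty();cv2.imwrite('pics/s8.png',cv2.resize(p[230:400,290:410],(480,680))[:600])
W=cloud('side',camera('side')[1])
q=W[(abs(W[...,2]-.104)<.004)&(abs(W[...,0]-.458)<.05)&(abs(W[...,1]+.18)<.05)];print(cv2.minAreaRect((q[:,:2]*1000).astype(np.float32)))
for r in finder.pinpoint('side','aperture')[:2]: print(r)
for r in finder.pinpoint('side','stylus')[:2]: print(r)
togo((.458,-.18,.1515,3.0056))
E
```

```text
[-0.13   -0.0043 -0.0248  0.0362] 131
[-0.118  -0.0034 -0.0252  0.0329] 140
[-0.106  -0.0005 -0.0241  0.0333] 201
[-0.094  -0.0011 -0.0021  0.0594] 723
[-0.082  -0.0002 -0.0033  0.0061] 15
[-0.07   -0.0011 -0.004   0.0061] 32
[-0.058  -0.0006 -0.0033  0.0061] 37
[-0.046  -0.0007 -0.0038  0.0066] 33
[-0.034  -0.0006 -0.0037  0.0054] 35
[-0.022  -0.002  -0.0058  0.0127] 45
[-0.01   -0.0019 -0.0069  0.0156] 78
zmin-tcp -0.13989140021686716
((457.2025146484375, -181.99745178222656), (52.454322814941406, 60.561527252197266), 81.96803283691406)
{'location': [331.7, 310.2], 'conf': 0.79}
{'location': [222.6, 362.7], 'conf': 0.69}
{'location': [332.8, 297.4], 'conf': 0.6}
{'location': [199.7, 207.1], 'conf': 0.31}
at [ 0.4587 -0.1797  0.2016] rot [-3.141e+00  1.000e-03  3.006e+00] t 17.35
(0.458, -0.18, 0.1515, 3.0056) [ 0.0035 -0.0019  0.2503] turn -0.0
```

View pics/s8.png

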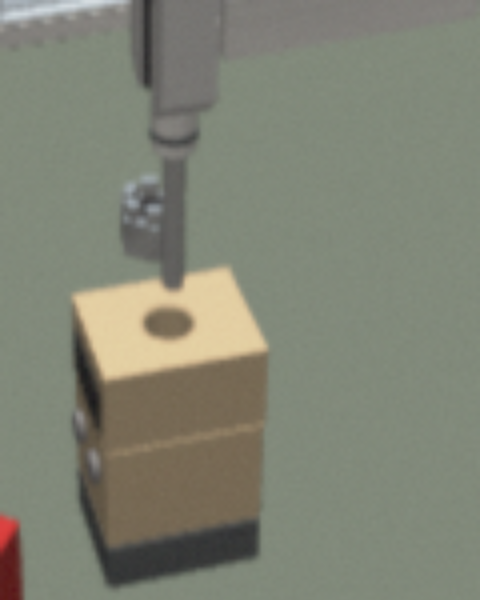

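```bash
python3 - <<'E'
from h import *
K,o,A=cam('side')
def at(u,v,z):
    r=A@np.array([(u-K[0,2])/K[0,0],(v-K[1,2])/K[1,1],1]);return (o+r*(z-o[2])/r[2])[:2]
t=at(333.5,301.3,.121);h=at(332,310.75,.105);print(t,h,h-t)
print(at(331.7,310.2,.105),at(333.4,309.3,.105))
E
```

```text
[ 0.45956872 -0.18218458] [ 0.45701218 -0.18289731] [-0.00255654 -0.00071273]
[ 0.4571011  -0.18161742] [ 0.46015052 -0.18075812]
```

>>> {"fn": "carry_out", "kwargs": {"motion": [[[0.008,-0.003,0],0],[[0.008,-0.003,0.05],0],[[0.008,-0.003,0.1],0],[[0.008,-0.003,0.14],0],[[0.008,-0.003,0.17],0],[[0.008,-0.003,0.19],0],[[0.008,-0.003,0.19],0],[[0.008,-0.003,0.19],0]]}}

```text
time_s: 18.15
ee_pos: [0.4567, -0.1802, 0.1628]
eef_rot: [-3.141, 0.0, 3.005]
force: [0.4, -0.4, -1.7]
grip_width: 0.0153
grip_force: 45.0
```

>>> {"fn": "carry_out", "kwargs": {"motion": [[[0,0,0.015],0],[[0,0,0.025],0],[[0,0,0.035],0],[[0,0,0.045],0],[[0,0,0.052],0],[[0,0,0.052],0],[[0,0,0.052],0],[[0,0,0.052],0]]}}

```text
time_s: 18.95
ee_pos: [0.4568, -0.1803, 0.1525]
eef_rot: [-3.141, 0.001, 3.005]
force: [0.3, 0.1, 5.6]
grip_width: 0.0154
grip_force: 45.0
```

>>> {"fn": "carry_out", "kwargs": {"motion": [[[0,0,0.004],0],[[0,0,0.007],0],[[0,0,0.007],0],[[0,0,0.007],0],[[0,0,0.007],0]]}}

```text
time_s: 19.45
ee_pos: [0.4572, -0.1804, 0.1523]
eef_rot: [-3.141, 0.002, 3.005]
force: [-1.3, 0.7, 17.7]
grip_width: 0.0154
grip_force: 45.0
```

```bash
python3 - <<'E'
from h import *
p=sty();cv2.imwrite('pics/s9.png',cv2.resize(p[230:400,290:410],(480,680))[:600])
togo((.458,-.18,.1515,3.0056));print(ctrl.get_obs()['force'],ctrl.get_obs()['grip_force'])
E
```

```text
[-0.13   -0.0055 -0.0237  0.0447] 137
[-0.118  -0.004  -0.0238  0.0465] 143
[-0.106  -0.0038 -0.0239  0.0456] 148
[-0.094  -0.0041 -0.0239  0.0439] 144
[-0.082  -0.0034 -0.024   0.0453] 155
[-0.07   -0.0044 -0.0238  0.0367] 151
[-0.058  -0.002  -0.0235  0.0446] 191
[-0.046  -0.0025 -0.0039  0.0595] 763
[-0.034  -0.0003 -0.0033  0.0077] 38
[-0.022  -0.0023 -0.0047  0.0129] 36
[-0.01   -0.002  -0.007   0.0167] 76
zmin-tcp -0.13993888512438862
at [ 0.4572 -0.1804  0.1522] rot [-3.141e+00  2.000e-03  3.005e+00] t 19.5
(0.458, -0.18, 0.1515, 3.0056) [-0.0037  0.0025  0.0037] turn -0.0
[-1.72229334  0.82253041 16.52010335] 45.004947781562805
```

View pics/s9.png

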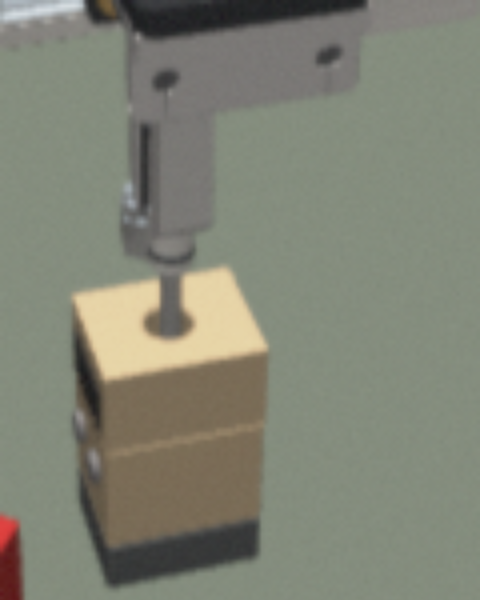

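Force climbed sharply to 17 N with no further travel, so the button is on its stop. The shank is centred in the hole and the unit is upright, so I'm handing in.

```bash
python3 -c "
from station import ctrl;print(ctrl.hand_in())"
```

```text
the job is handed in; nothing more can be done
None
```

The job is handed in: the tally unit stands upright, and the gripped stylus holds the reset button down on its stop with about 17 N. I kept clear of the other loose things but did not re-measure them, and the hand-in returned no verdict.

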